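# Find the dragging bearing by feel and mark it with the pin

### The arm

A 7-joint arm with a two-finger parallel gripper is mounted at the origin on the work surface. World frame = base frame: x ahead of the robot, y to its left, z up, the work surface at z = 0. Lengths are in m, angles in rad, forces in N, time in s.
With the tool pointing down it reaches from about 0.425 to 0.875 m from the base axis. Payload 4.7 kg.
Tool frame: the origin (TCP) lies on the centre line of the jaws, within the pads' length; the fingertips stand 19 mm ahead of it and the grasp point (between the pads) is the TCP (robot.tcp_to_tips is the distance from the TCP to the fingertips, in m); z points along the fingers, y is the line along which they close (so a half turn about z gives the same grasp; the last joint's range is limited). The gripper opens to 85 mm and grips with 20 to 120 N. Pads are 22 mm wide; open, the fingers measure 114 mm over their backs; the gripper's body (76 mm by 85 mm) begins 54 mm behind the grasp point. The pads swing forward as they close: fully open they stand 13 mm farther back than shut.
Start: joints at [1.269, 0.321, -0.07, 1.45, 0.023, 1.371, -0.057], TCP at [0.202, -0.618, 0.25] pointing down, gripper open.
Joint ranges: [-2.86, 2.86], [-0.3, 2.09], [-1.38, 1.24], [0.06, 2.45], [-1.56, 4.7], [0.09, 2.05], [-2.69, 2.69]. Speed limits (rad/s): [2.57, 2.57, 3.14, 3.14, 3.14, 3.14, 3.14].

### API

Orientations are given as a unit quaternion [w, x, y, z].
In Python, from workcell import robot, snapshot, camera_model, ticket gives the robot as it stands. The module is installed in compiled form; this text tells all that it offers.
- The arm moves only by the tool arm_command, never from a script. Its argument "series" is text: rows parted by semicolons, each of 7 numbers parted by spaces: the turn, a rotation vector about the world's x, y, z in rad, then the shift along the world's x, y, z in m, then the finger opening in m, from 0 to 0.0854. A call has 1 to 10 rows; each row shifts and turns the commanded pose from where the row before left it; what a row does not reach is not made up. A row lasts 1/8 s, in which the tool goes at most 62.5 mm and 10.7 degrees, less where a joint would pass 70% of its speed; a pose out of reach is approached as far as the arm can. A call with a gripper value outside its range is refused whole. The fingers move at their own pace and stop on an object; the grip force is fixed at half the most. Time passes only in rows, so rows that do not move let the fingers close. It gives the time, the measured TCP pose, the force, the opening and the grip force at its end, in the units of the state.
- robot.read_state(): the state, without advancing time (a new reading comes with each control period).
- snapshot(name): name is "side" or "top" or "wrist"; returns the picture (384x512x3 uint8, red, green, blue); there is no depth.
- camera_model(name): a dict with "fx", "fy", "cx", "cy" (pixels), "dist" ([k1, k2, p1, p2, k3] as OpenCV has them; the pictures are not rectified), "R" (3x3) and "t" (3): a world point X has camera coordinates R X + t. Camera axes: x right, y down, z forward; pixel columns grow to the right and rows downward; lengths in m; the calibration is good to about 2 mm. A picture is of the moment at which its call begins: read the wrist's pose just before it. camera_model takes no time and is no camera call; for the wrist camera it gives the pose at the moment of the call.
- ticket.hand_in(): hands the job in; it is judged then, once.
The state is a dict: "t": time; "joint_positions": joint angles; "joint_velocities": joint speeds; "tau": joint torques, N m; "eef_pos": TCP position; "ee_rot": TCP orientation; "force": force on the tool from outside, world axes, zero at the start; "wrist_torque": the same for the moment, N m; "grip_width": finger opening in m; "grip_force": force on a finger pad.
Only numpy, scipy, OpenCV 4.12 (cv2) and the standard library are available. Lean on these libraries where they do the work, as an engineer would, in place of code of your own. Each camera call takes 0.05 s, during which the arm holds its last target. There are 200 camera calls.

### The job

One of the three bearings in the test fixture drags. Push each faceplate round by its post, a good quarter turn either way, leave it there, and feel which one is stiff to turn; then take the marker pin from its block and plug it gently, fully home and upright, into the hole in front of the dragging bearing and into no other. Never force the pin, let go of the pin, and leave the mouse, the loose ring and the jar where they are.

Things in the scene. Friction and masses are not known exactly. Their poses are not given: they have to be found in the camera images.
- fixture: Fixed aluminium plate, 150 x 350 x 10 mm, with a row of three grey bearing housings (80 x 80 mm, tops 62 mm above the bench), 115 mm apart along its y, and along its robot-side edge a dark rail 36 mm wide, 32 mm high, with a pin hole before each housing. Origin: underside, 10 mm towards the robot from the middle faceplate's axis; x points from rail to housings, away from the robot.
- hub_1: Left-hand (+y end of the fixture) bearing's steel faceplate: disc 72 mm diameter, top 12 mm above the cover, endlessly turning, with one upright post on it 28 mm off the axis. Origin: on the axis, level with the cover, 62 mm above the bench; x towards the post. All look alike; pushed at the post a good one takes under 1 N, the one bad one (any of the three; its inner ring presses on it) a steady 5 to 10 N. None coasts.
- hub_2: Middle bearing's steel faceplate: disc 72 mm diameter, top 12 mm above the cover, endlessly turning, with one upright post on it 28 mm off the axis. Origin: on the axis, level with the cover, 62 mm above the bench; x towards the post. All look alike; pushed at the post a good one takes under 1 N, the one bad one (any of the three; its inner ring presses on it) a steady 5 to 10 N. None coasts.
- hub_3: Right-hand (-y end) bearing's steel faceplate: disc 72 mm diameter, top 12 mm above the cover, endlessly turning, with one upright post on it 28 mm off the axis. Origin: on the axis, level with the cover, 62 mm above the bench; x towards the post. All look alike; pushed at the post a good one takes under 1 N, the one bad one (any of the three; its inner ring presses on it) a steady 5 to 10 N. None coasts.
- post_1 (a point): Centre of the top of the left-hand faceplate's turning post: 12 mm diameter, 34 mm tall, 28 mm from the turning axis, top 108 mm above the bench.
- post_2 (a point): Centre of the top of the middle faceplate's turning post: 12 mm diameter, 34 mm tall, 28 mm from the turning axis, top 108 mm above the bench.
- post_3 (a point): Centre of the top of the right-hand faceplate's turning post: 12 mm diameter, 34 mm tall, 28 mm from the turning axis, top 108 mm above the bench.
- hole_1 (a point): Centre of the mouth of the pin hole in the rail that belongs to the left-hand bearing, 72 mm towards the robot from its faceplate's axis; upright hole 15.5 mm in diameter, 22 mm deep, mouth 32 mm above the bench.
- hole_2 (a point): Centre of the mouth of the pin hole in the rail that belongs to the middle bearing, 72 mm towards the robot from its faceplate's axis; upright hole 15.5 mm in diameter, 22 mm deep, mouth 32 mm above the bench.
- hole_3 (a point): Centre of the mouth of the pin hole in the rail that belongs to the right-hand bearing, 72 mm towards the robot from its faceplate's axis; upright hole 15.5 mm in diameter, 22 mm deep, mouth 32 mm above the bench.
- pin: Loose steel marker pin, about 120 g, 95 mm tall: round shank 14 mm in diameter, 50 mm long, foot stepped down to 11 mm over its last 4 mm; above it a square grip head 18 x 18 mm, 45 mm tall, middle 72 mm above the lower end. Starts upright in the pin block, 22 mm deep. Origin: centre of its lower end; z up along the pin, x and y square to the head's faces.
- pin_tip (a point): Centre of the pin's lower end.
- pin_block: Aluminium rest for the pin, 50 x 50 x 32 mm, fixed to the bench to the left of the fixture; hole 15.5 mm in diameter, 22 mm deep, in the middle of its top. Origin: centre of its underside.
- mouse: Bystander: black computer mouse, 58 x 100 x 33 mm, on a blue mat. Origin: centre of its underside.
- spare_ring: Bystander: loose steel bearing ring, 52 mm outside diameter, 15 mm tall. Origin: centre of its underside.
- oil_jar: Bystander: small amber glass jar with black cap, 52 mm diameter, 70 mm tall. Origin: centre of its underside.
Mind the look-alikes: they are no part of the job. What is meant by the pin is not pink, and is the larger of those in its own colour.

How it is judged:
By the outcome, as a careful person would: the job done as asked, in the order asked, and still so for the second after the job is handed in, with the robot touching nothing.
It also fails if it takes over 72 s, if anything falls off the work surface, if the arm or the gripper's body presses on something with over 40 N, if the wrist force passes 120 N, or if a joint passes its speed limit or range.

## Working session

There is one attempt and no reset: what is moved stays moved. The work goes in short steps, Python scripts to look and compute and a tool call to move; the robot and the scene stay as the last step left them, time stands still between calls to the robot, and variables do not carry over. Pictures are saved under pics/ and viewed, at most 10 in all, crops included, and the job is handed in when it is done.

Besides the shell and the picture viewer there is one more tool, called after ">>>" as a command line: name --argument value ..., lists and objects as JSON in quotes. arm_command: Moves the arm, as the interface text tells. Its arguments: {"type":"object","properties":{"series":{"type":"string"}},"required":["series"]}

```bash
mkdir -p pics; cat > h.py <<'E'
import numpy as np, cv2
from workcell import robot, snapshot, camera_model, ticket
def save(n,img): cv2.imwrite('pics/'+n,cv2.cvtColor(img,cv2.COLOR_RGB2BGR))
def ray(m,px):
    K=np.array([[m['fx'],0,m['cx']],[0,m['fy'],m['cy']],[0,0,1.]])
    u=cv2.undistortPoints(np.array([[px]],float),K,np.array(m['dist'],float))[0,0]
    R=np.array(m['R']);t=np.array(m['t'])
    return -R.T@t, R.T@np.array([u[0],u[1],1])
def atz(m,px,z):
    o,d=ray(m,px); return o+d*(z-o[2])/d[2]
def tri(obs):
    A=np.zeros((3,3));b=np.zeros(3)
    for m,px in obs:
        o,d=ray(m,px);d=d/np.linalg.norm(d);P=np.eye(3)-np.outer(d,d);A+=P;b+=P@o
    X=np.linalg.solve(A,b)
    return X,[np.linalg.norm(proj(m,X)-px) for m,px in obs]
def proj(m,X):
    K=np.array([[m['fx'],0,m['cx']],[0,m['fy'],m['cy']],[0,0,1.]])
    R=np.array(m['R'],float)
    return cv2.projectPoints(np.array([X],float),cv2.Rodrigues(R)[0],np.array(m['t'],float),K,np.array(m['dist'],float))[0][0,0]
E
python3 - <<'E'
from h import *
import pickle
s=robot.read_state();print({k:np.round(v,3) for k,v in s.items()})
for n in('top','side'):
    i=snapshot(n);np.save(n+'0.npy',i);save(n+'0.png',cv2.resize(i,(800,600),interpolation=cv2.INTER_CUBIC))
    m=camera_model(n);print(n,np.round(-np.array(m['R']).T@m['t'],3),m['fx'])
E
```

```text
{'t': np.float64(0.0), 'joint_positions': array([ 1.269,  0.322, -0.07 ,  1.452,  0.023,  1.371, -0.057]), 'joint_velocities': array([-0.001, -0.002,  0.001,  0.002, -0.002,  0.001, -0.   ]), 'tau': array([ 1.0000e-03, -4.9358e+01, -3.8200e-01, -3.1433e+01,  1.3000e-02,
        1.2000e-02, -0.0000e+00]), 'eef_pos': array([ 0.202, -0.617,  0.249]), 'ee_rot': array([-0.001,  0.988,  0.157, -0.   ]), 'force': array([-0.945,  0.072,  0.628]), 'wrist_torque': array([ 0.014, -0.009, -0.026]), 'grip_force': np.float64(0.0), 'grip_width': np.float64(0.086)}
top [ 0.375 -0.045  1.244] 412.7523686614566
side [0.408 0.698 0.675] 356.97665599260495
```

View pics/top0.png

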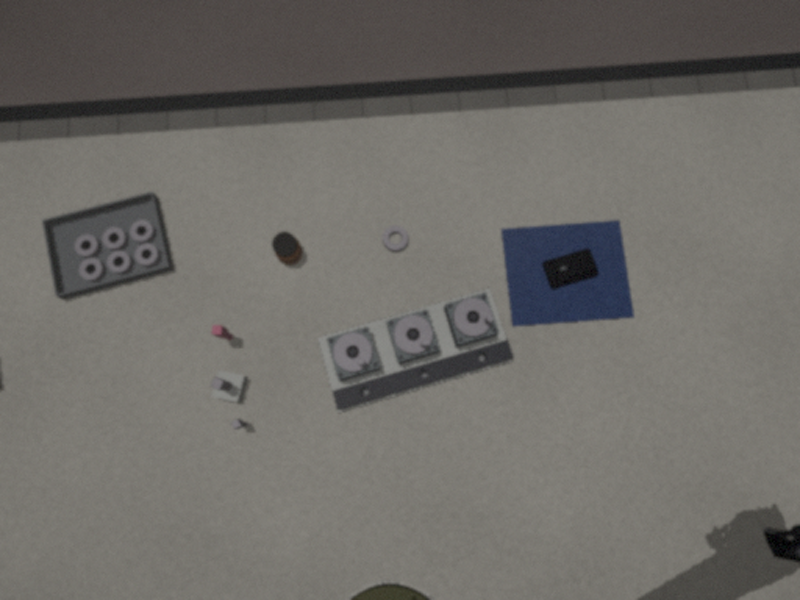

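View pics/side0.png

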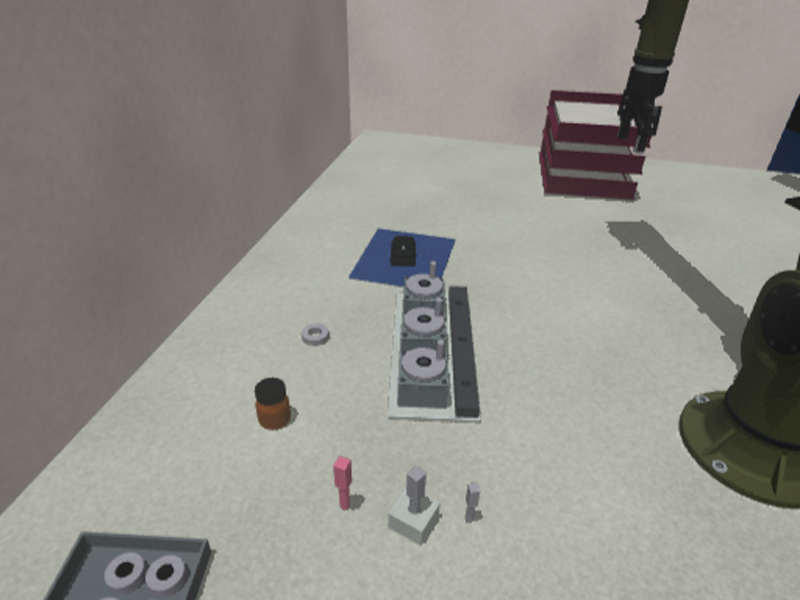

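The top view shows three candidates for the pin: pink (222,331), the grey pin in its block (227,385) and the small grey one (240,424). By the description it is the grey one in the block. The fixture's holes are near (366,392), (425,376) and (481,358). I'll enlarge these areas.

```bash
python3 - <<'E'
from h import *
t=np.load('top0.npy');s=np.load('side0.npy')
def c(i,x,y,w,h,k):return cv2.resize(i[y:y+h,x:x+w],None,fx=k,fy=k,interpolation=cv2.INTER_CUBIC)
a=c(t,203,183,130,80,6)       # 780x480
save('ctop.png',a)
b=np.zeros((600,800,3),np.uint8)
b[:, :400]=c(s,244,162,80,120,5)  # fixture side
b[:300,400:]=c(s,210,285,100,75,4)
b[300:,400:]=c(t,120,200,80,60,5)
save('cmix.png',b)
E
```

```text
(no output)
```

View pics/ctop.png

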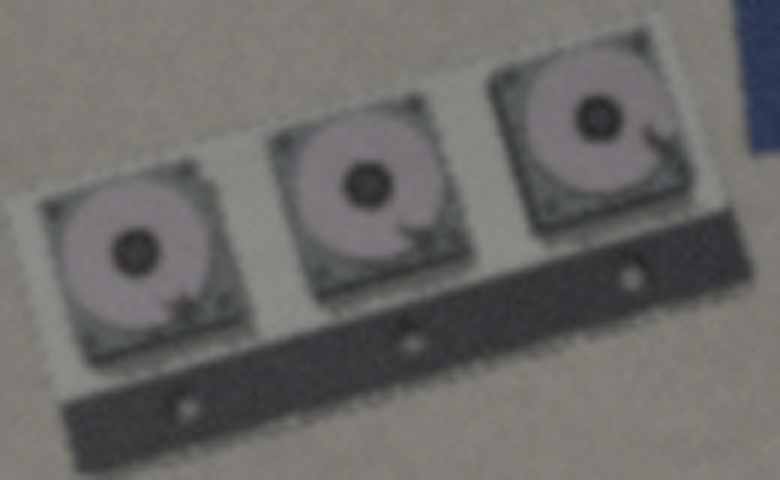

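View pics/cmix.png

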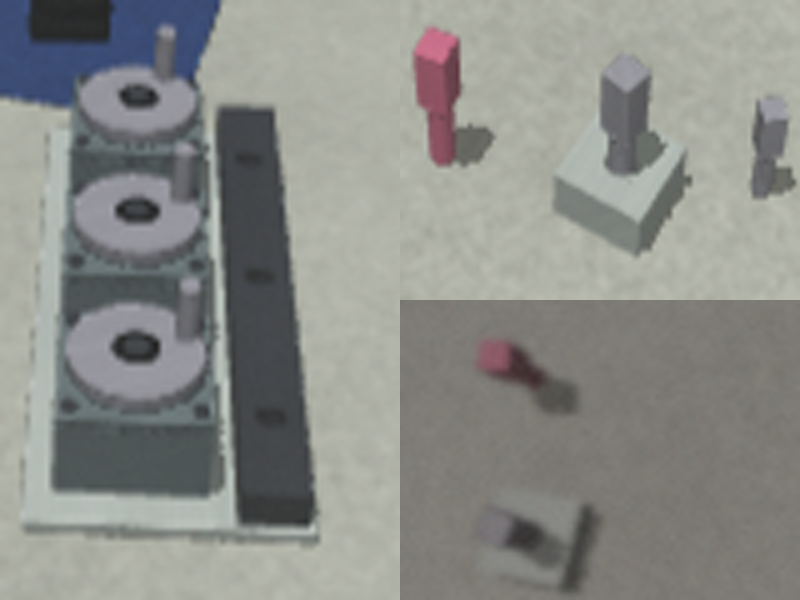

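The crops show the hole mouths, bores and post tops clearly, and the grey pin's head at 45° to the side view. Now triangulate.

```bash
python3 - <<'E'
from h import *
T=camera_model('top');S=camera_model('side')
t=lambda x,y:np.array([203+(x+.5)/6-.5,183+(y+.5)/6-.5])
s=lambda x,y:np.array([244+(x+.5)/5-.5,162+(y+.5)/5-.5])
D={'h1':(t(184,403),s(271,417)),'h2':(t(411,337),s(260,276)),'h3':(t(630,272),s(249,159)),
'a1':(t(136,250),s(137,346)),'a2':(t(367,184),s(138,210)),'a3':(t(599,117),s(139,96)),
'pin':(np.array([120+97.5/5-.5,200+223.5/5-.5]),np.array([210+226.5/4-.5,285+72.5/4-.5]))}
for k,(a,b) in D.items():
    X,e=tri([(T,a),(S,b)]);print(k,np.round(X,4),np.round(e,1))
for k,z in (('h',.032),('a',.074)):
    for i in '123': print(k+i,np.round(atz(T,D[k+i][0],z),4),np.round(atz(S,D[k+i][1],z),4))
for i,p in enumerate([(191,285),(185,150),(166,32)]): print('post',i+1,np.round(atz(S,s(*p),.108),4))
print('pin top',[np.round(atz(c,D['pin'][j],.105),4) for j,c in enumerate((T,S))])
# pin block corners (top z .032) side
for p in [(602,123),(686,150),(638,212),(556,178)]: print('blk',np.round(atz(S,(210+(p[0]-399.5)/4-.5,285+(p[1]+.5)/4-.5),.032),4))
for p in [(601,73),(626,55),(651,72),(626,92)]: print('head',np.round(atz(S,(210+(p[0]-399.5)/4-.5,285+(p[1]+.5)/4-.5),.105),4))
E
```

```text
h1 [0.4555 0.0146 0.0316] [0.4 0.5]
h2 [ 0.479  -0.098   0.0318] [0.4 0.4]
h3 [ 0.5029 -0.2077  0.0336] [0.2 0.2]
a1 [0.5255 0.0302 0.0773] [0.6 0.6]
a2 [ 0.5489 -0.0813  0.0769] [0.5 0.5]
a3 [ 0.5728 -0.1948  0.0761] [0.5 0.5]
pin [0.4852 0.2676 0.1052] [0.6 0.8]
h1 [0.4567 0.0146 0.032 ] [0.4541 0.0151 0.032 ]
h2 [ 0.4802 -0.098   0.032 ] [ 0.4778 -0.0977  0.032 ]
h3 [ 0.5037 -0.2079  0.032 ] [ 0.5025 -0.2098  0.032 ]
a1 [0.5275 0.0306 0.074 ] [0.5246 0.0268 0.074 ]
a2 [ 0.5507 -0.0813  0.074 ] [ 0.5481 -0.0849  0.074 ]
a3 [ 0.5746 -0.195   0.074 ] [ 0.5718 -0.1977  0.074 ]
post 1 [0.5017 0.0128 0.108 ]
post 2 [ 0.5268 -0.1012  0.108 ]
post 3 [ 0.5616 -0.2204  0.108 ]
pin top [array([0.4867, 0.2677, 0.105 ]), array([0.4836, 0.2674, 0.105 ])]
blk [0.4983 0.2471 0.032 ]
blk [0.4526 0.2515 0.032 ]
blk [0.4689 0.2925 0.032 ]
blk [0.5131 0.2848 0.032 ]
head [0.4951 0.2712 0.105 ]
head [0.4859 0.2577 0.105 ]
head [0.472  0.2643 0.105 ]
head [0.4811 0.2786 0.105 ]
```

Measurements check out: hole heights 32 ±1.6 mm, bearing spacing about 115 mm, fixture yaw ≈ 0.206, and pin top 0.105. Moving to hub 3, with the fingers closing on the way.

>>> arm_command --series "0 0 0 0.034 0.042 0 0;0 0 0 0.034 0.042 0 0;0 0 0 0.034 0.042 0 0;0 0 0 0.034 0.042 0 0;0 0 0 0.034 0.042 0 0;0 0 0 0.034 0.042 0 0;0 0 0 0.034 0.042 0 0;0 0 0 0.034 0.042 0 0;0 0 0 0.035 0.042 -0.01 0;0 0 0 0.035 0.042 -0.02 0"

```text
t: 1.35
eef_pos: [0.5452, -0.1968, 0.2207]
ee_rot: [0.001, 0.988, 0.157, 0.001]
force: [0.5, -0.3, -0.5]
grip_width: 0.0002
grip_force: 0.0
```

>>> arm_command --series "0 0 0 0 0 -0.03 0;0 0 0 0 0 -0.03 0;0 0 0 0 0 -0.03 0;0 0 0 0 0 -0.02 0;0 0 0 0 0 -0.005 0;0 0 0 0 0 0 0;0 0 0 0 0 0 0"

```text
t: 2.22
eef_pos: [0.5447, -0.1982, 0.1066]
ee_rot: [0.001, 0.988, 0.157, 0.001]
force: [0.1, 0.2, -0.1]
grip_width: -0.0001
grip_force: 0.0
```

```bash
python3 - <<'E'
import numpy as np
for n,c,p in (('3',(.573,-.1965),-115),('2',(.5495,-.083),-141),('1',(.526,.029),-146)):
    a=np.radians(p-65+8*np.arange(20)); P=np.c_[c[0]+.028*np.cos(a),c[1]+.028*np.sin(a)]
    print(n,'start',P[0].round(4)); print('; '.join('0 0 0 %.4f %.4f 0 0'%tuple(d) for d in np.diff(P.round(4),axis=0)))
E
```

```text
3 start [ 0.545  -0.1965]
0 0 0 0.0003 -0.0039 0 0; 0 0 0 0.0008 -0.0038 0 0; 0 0 0 0.0013 -0.0037 0 0; 0 0 0 0.0019 -0.0034 0 0; 0 0 0 0.0023 -0.0032 0 0; 0 0 0 0.0027 -0.0028 0 0; 0 0 0 0.0030 -0.0024 0 0; 0 0 0 0.0034 -0.0020 0 0; 0 0 0 0.0036 -0.0014 0 0; 0 0 0 0.0038 -0.0010 0 0; 0 0 0 0.0039 -0.0004 0 0; 0 0 0 0.0039 0.0002 0 0; 0 0 0 0.0039 0.0006 0 0; 0 0 0 0.0037 0.0012 0 0; 0 0 0 0.0035 0.0018 0 0; 0 0 0 0.0032 0.0021 0 0; 0 0 0 0.0029 0.0026 0 0; 0 0 0 0.0026 0.0030 0 0; 0 0 0 0.0020 0.0034 0 0
2 start [ 0.5243 -0.0707]
0 0 0 -0.0014 -0.0036 0 0; 0 0 0 -0.0010 -0.0038 0 0; 0 0 0 -0.0004 -0.0039 0 0; 0 0 0 0.0002 -0.0039 0 0; 0 0 0 0.0006 -0.0039 0 0; 0 0 0 0.0012 -0.0037 0 0; 0 0 0 0.0018 -0.0035 0 0; 0 0 0 0.0021 -0.0032 0 0; 0 0 0 0.0026 -0.0029 0 0; 0 0 0 0.0030 -0.0026 0 0; 0 0 0 0.0034 -0.0020 0 0; 0 0 0 0.0035 -0.0016 0 0; 0 0 0 0.0038 -0.0011 0 0; 0 0 0 0.0038 -0.0005 0 0; 0 0 0 0.0040 0.0000 0 0; 0 0 0 0.0038 0.0005 0 0; 0 0 0 0.0038 0.0011 0 0; 0 0 0 0.0035 0.0016 0 0; 0 0 0 0.0034 0.0020 0 0
1 start [0.502  0.0434]
0 0 0 -0.0018 -0.0035 0 0; 0 0 0 -0.0012 -0.0037 0 0; 0 0 0 -0.0008 -0.0038 0 0; 0 0 0 -0.0002 -0.0039 0 0; 0 0 0 0.0003 -0.0039 0 0; 0 0 0 0.0009 -0.0038 0 0; 0 0 0 0.0014 -0.0036 0 0; 0 0 0 0.0019 -0.0034 0 0; 0 0 0 0.0024 -0.0032 0 0; 0 0 0 0.0027 -0.0027 0 0; 0 0 0 0.0032 -0.0024 0 0; 0 0 0 0.0034 -0.0019 0 0; 0 0 0 0.0036 -0.0014 0 0; 0 0 0 0.0038 -0.0009 0 0; 0 0 0 0.0039 -0.0003 0 0; 0 0 0 0.0039 0.0002 0 0; 0 0 0 0.0038 0.0008 0 0; 0 0 0 0.0037 0.0012 0 0; 0 0 0 0.0035 0.0018 0 0
```

>>> arm_command --series "0 0 0 0 -0.004 0 0; 0 0 0 0.001 -0.004 0 0; 0 0 0 0.001 -0.004 0 0; 0 0 0 0.002 -0.003 0 0; 0 0 0 0.002 -0.003 0 0; 0 0 0 0.003 -0.003 0 0; 0 0 0 0.003 -0.0025 0 0; 0 0 0 0.0035 -0.002 0 0"

```text
t: 3.22
eef_pos: [0.5573, -0.2191, 0.1044]
ee_rot: [-0.004, 0.987, 0.158, -0.003]
force: [-8.4, 10.3, 5.7]
grip_width: 0.0001
grip_force: 5.9
```

>>> arm_command --series "0 0 0 0.0035 -0.0015 0 0; 0 0 0 0.004 -0.001 0 0; 0 0 0 0.004 0 0 0; 0 0 0 0.004 0 0 0; 0 0 0 0.004 0.0005 0 0; 0 0 0 0.0035 0.001 0 0"

```text
t: 3.98
eef_pos: [0.5771, -0.223, 0.1028]
ee_rot: [-0.003, 0.988, 0.157, -0.006]
force: [-13.5, 4.2, 3.0]
grip_width: 0.0002
grip_force: 5.6
```

>>> arm_command --series "0 0 0 0.0035 0.002 0 0; 0 0 0 0.003 0.002 0 0; 0 0 0 0.003 0.0025 0 0; 0 0 0 0.0025 0.003 0 0; 0 0 0 0.002 0.0035 0 0;0 0 0 0.0015 0.0035 0 0"

```text
t: 4.72
eef_pos: [0.5868, -0.2103, 0.1028]
ee_rot: [-0.002, 0.988, 0.156, -0.013]
force: [-27.7, -2.2, 13.2]
grip_width: 0.0002
grip_force: 13.9
```

Force is higher than expected and rising, with the tool lagging, so look.

```bash
python3 - <<'E'
from h import *
print(robot.read_state()['force'],robot.read_state()['wrist_torque'])
w=snapshot('wrist');s=snapshot('side');t=snapshot('top')
b=np.zeros((600,800,3),np.uint8)
b[:300,:400]=cv2.resize(w,(400,300))
b[300:,:400]=cv2.resize(t[180:255,230:330],(400,300),interpolation=cv2.INTER_CUBIC)
b[:,400:]=cv2.resize(s[122:242,244:324],(400,600),interpolation=cv2.INTER_CUBIC)
save('push3.png',b)
E
```

```text
[-27.67357831  -2.24762566  13.24504924] [-0.30078943  5.81829872  0.20760456]
```

View pics/push3.png

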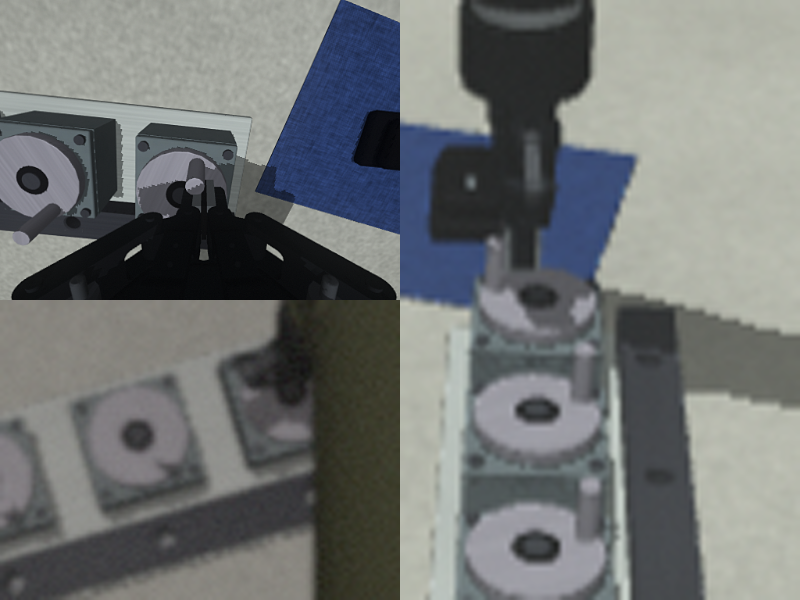

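```bash
python3 - <<'E'
from h import *
S=camera_model('side');p=atz(S,(262.3,170.3),.108);c=np.array([.573,-.1965])
print(p); r=p[:2]-c;print(np.degrees(np.arctan2(r[1],r[0])),np.hypot(*r))
th=np.cross(r,[27.7,2.2]);print('tangential',th/.028)
E
```

```text
[ 0.60093761 -0.19531067  0.108     ]
2.4376560199385953 0.02796291632823514
tangential 1.0185140539516808<stdin>:4: DeprecationWarning: Arrays of 2-dimensional vectors are deprecated. Use arrays of 3-dimensional vectors instead. (deprecated in NumPy 2.0)
```

Side crop: post 3 now sits at crop (493,243), i.e. on the far side at about +2°, 117° from its start. The final push was nearly radial, which inflated the force. I'll back off, lift and go to hub 2.

>>> arm_command --series "0 0 0 -0.013 -0.003 0 0;0 0 0 -0.012 -0.003 0 0;0 0 0 0 0 0.03 0;0 0 0 0 0 0.03 0;0 0 0 -0.017 0.047 0 0;0 0 0 -0.017 0.047 0 0;0 0 0 -0.016 0.046 0 0;0 0 0 0 0 0 0;0 0 0 0 0 0 0"

```text
t: 6.0
eef_pos: [0.5235, -0.0746, 0.1659]
ee_rot: [0.001, 0.988, 0.157, 0.001]
force: [-0.6, -0.2, -0.7]
grip_width: -0.0002
grip_force: 0.0
```

>>> arm_command --series "0 0 0 0 0.003 -0.03 0;0 0 0 0 0 -0.025 0;0 0 0 0 0 -0.005 0;0 0 0 0 0 0 0"

```text
t: 6.5
eef_pos: [0.5233, -0.0718, 0.1056]
ee_rot: [-0.0, 0.988, 0.156, 0.0]
force: [0.1, 0.8, 0.7]
grip_width: -0.0001
grip_force: 0.0
```

>>> arm_command --series "0 0 0 -0.0015 -0.0035 0 0; 0 0 0 -0.001 -0.004 0 0; 0 0 0 -0.0005 -0.004 0 0; 0 0 0 0 -0.004 0 0; 0 0 0 0.0005 -0.004 0 0; 0 0 0 0.001 -0.0035 0 0; 0 0 0 0.002 -0.0035 0 0"

```text
t: 7.38
eef_pos: [0.5233, -0.0977, 0.1052]
ee_rot: [0.0, 0.988, 0.157, -0.0]
force: [-0.7, -0.2, 0.7]
grip_width: -0.0
grip_force: 0.2
```

>>> arm_command --series "0 0 0 0.002 -0.003 0 0; 0 0 0 0.0025 -0.003 0 0; 0 0 0 0.003 -0.0025 0 0; 0 0 0 0.0035 -0.002 0 0"

```text
t: 7.88
eef_pos: [0.5345, -0.1079, 0.1053]
ee_rot: [-0.0, 0.988, 0.157, -0.0]
force: [-0.8, 1.3, 0.0]
grip_width: -0.0003
grip_force: 0.3
```

>>> arm_command --series "0 0 0 0.0035 -0.0015 0 0; 0 0 0 0.004 -0.001 0 0; 0 0 0 0.004 -0.0005 0 0; 0 0 0 0.004 0 0 0"

```text
t: 8.38
eef_pos: [0.5501, -0.1109, 0.1053]
ee_rot: [0.0, 0.988, 0.157, -0.0]
force: [-0.7, 0.7, -0.4]
grip_width: -0.0001
grip_force: 0.3
```

>>> arm_command --series "0 0 0 0.004 0.0005 0 0; 0 0 0 0.004 0.001 0 0; 0 0 0 0.0035 0.0015 0 0; 0 0 0 0.0035 0.002 0 0"

```text
t: 8.88
eef_pos: [0.5652, -0.1059, 0.1054]
ee_rot: [0.0, 0.988, 0.157, 0.0]
force: [-0.9, -0.4, -0.2]
grip_width: -0.0002
grip_force: 0.2
```

Hub 2 turns freely, under about 1 N. Now hub 1.

>>> arm_command --series "0 0 0 -0.012 -0.004 0 0;0 0 0 0 0 0.03 0;0 0 0 0 0 0.03 0;0 0 0 -0.017 0.051 0 0;0 0 0 -0.017 0.051 0 0;0 0 0 -0.017 0.051 0 0;0 0 0 0 0.001 0 0;0 0 0 0 0 -0.03 0;0 0 0 0 0 -0.03 0;0 0 0 0 0 0 0"

```text
t: 10.12
eef_pos: [0.4999, 0.0427, 0.1035]
ee_rot: [-0.0, 0.988, 0.157, -0.002]
force: [-0.2, -0.3, -0.3]
grip_width: 0.0
grip_force: 0.0
```

>>> arm_command --series "0 0 0 -0.002 -0.0035 0 0; 0 0 0 -0.001 -0.0035 0 0; 0 0 0 -0.001 -0.004 0 0; 0 0 0 0 -0.004 0 0; 0 0 0 0.0005 -0.004 0 0; 0 0 0 0.001 -0.004 0 0; 0 0 0 0.0015 -0.0035 0 0"

```text
t: 11.0
eef_pos: [0.5009, 0.0176, 0.1053]
ee_rot: [-0.0, 0.988, 0.157, -0.0]
force: [0.2, 0.8, 0.7]
grip_width: 0.0004
grip_force: 0.4
```

>>> arm_command --series "0 0 0 0.002 -0.0035 0 0; 0 0 0 0.0025 -0.003 0 0; 0 0 0 0.003 -0.003 0 0; 0 0 0 0.003 -0.0025 0 0"

```text
t: 11.5
eef_pos: [0.5114, 0.0058, 0.1053]
ee_rot: [-0.0, 0.988, 0.157, -0.0]
force: [-1.1, 1.2, 0.2]
grip_width: -0.0
grip_force: 0.4
```

>>> arm_command --series "0 0 0 0.0035 -0.002 0 0; 0 0 0 0.0035 -0.0015 0 0; 0 0 0 0.004 -0.001 0 0; 0 0 0 0.004 0 0 0"

```text
t: 12.0
eef_pos: [0.5266, 0.001, 0.1053]
ee_rot: [0.0, 0.988, 0.157, -0.0]
force: [-1.1, 0.8, -0.2]
grip_width: -0.0001
grip_force: 0.3
```

>>> arm_command --series "0 0 0 0.004 0 0 0; 0 0 0 0.004 0.001 0 0; 0 0 0 0.0035 0.001 0 0; 0 0 0 0.0035 0.002 0 0"

```text
t: 12.5
eef_pos: [0.5418, 0.005, 0.1054]
ee_rot: [0.0, 0.988, 0.157, 0.0]
force: [0.2, -0.6, -0.2]
grip_width: -0.0002
grip_force: 0.2
```

Hub 1 is free too, so hub 3 drags and the target is hole_3. Back off and go towards the pin with the gripper opening.

>>> arm_command --series "0 0 0 -0.012 -0.004 0 0;0 0 0 0 0 0.05 0;0 0 0 0 0 0.05 0;0 0 0 -0.015 0.045 0.02 0.05;0 0 0 -0.015 0.045 0.02 0.05;0 0 0 -0.015 0.045 0 0.05;0 0 0 -0.015 0.045 0 0.05;0 0 0 -0.01 0.045 0 0.05;0 0 0 0 0 0 0.05;0 0 0 0 0 0 0.05"

```text
t: 13.75
eef_pos: [0.4592, 0.2251, 0.2452]
ee_rot: [0.001, 0.988, 0.157, -0.0]
force: [0.7, -0.6, -0.0]
grip_width: 0.0496
grip_force: 0.0
```

```bash
python3 - <<'E'
from h import *
import pickle
m=camera_model('wrist');w=snapshot('wrist');pickle.dump(m,open('w1.pkl','wb'));np.save('w1.npy',w)
s=robot.read_state();print(s['eef_pos'],s['force'],s['grip_width'])
print('cam',-np.array(m['R']).T@m['t'],np.array(m['R'])[2])
for X in ((.485,.2675,.105),(.485,.2675,.032)):print(proj(m,X))
save('w1.png',cv2.resize(w,(800,600),interpolation=cv2.INTER_CUBIC))
E
```

```text
[0.45956249 0.22455112 0.24512079] [-1.31050208 -0.0679097   0.81624996] 0.04995461108721739
cam [0.53141636 0.24872939 0.36909543] [-0.28243931 -0.09373025 -0.95469507]
[225.77310655 146.80989651]
[232.93484753 137.86970685]
```

View pics/w1.png

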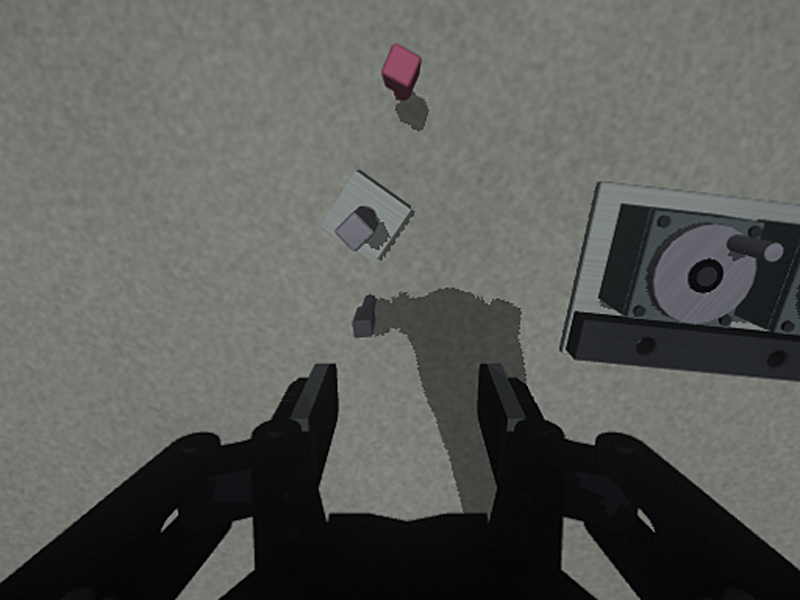

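The pin's head top is at (354,230) in the 800-wide view and the prediction is within 1 px. The small decoy is at (363,318) and the pink one at (402,66). A close crop will check the choice and give the head's corners.

```bash
python3 - <<'E'
from h import *
w=np.load('w1.npy');save('w1c.png',cv2.resize(w[120:220,195:295],(600,600),interpolation=cv2.INTER_CUBIC))
E
```

```text
(no output)
```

View pics/w1c.png

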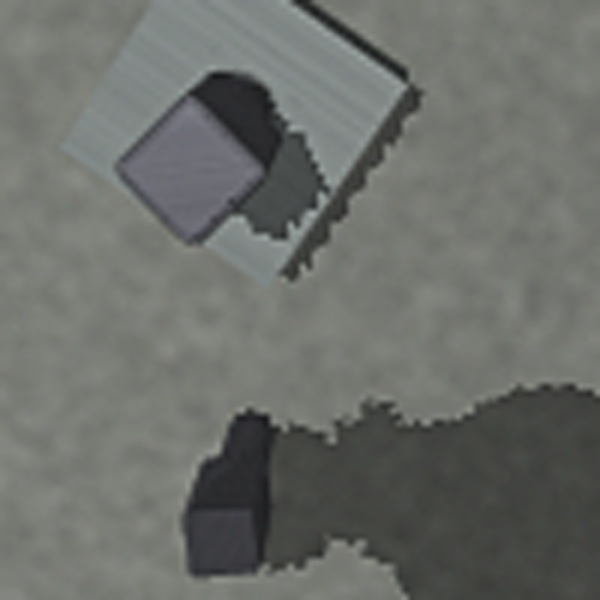

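Crop: the pin's head corners are at (116,167), (190,94), (265,166) and (193,243), and its block is beneath. The small decoy's top is at (222,542). The choice is confirmed.

```bash
python3 - <<'E'
from h import *
import pickle
m=pickle.load(open('w1.pkl','rb'))
f=lambda x,y:np.array([195+(x+.5)/6-.5,120+(y+.5)/6-.5])
C=[(116,167),(190,94),(265,166),(193,243)]
P=np.array([atz(m,f(*c),.105)[:2] for c in C]);print(P.round(4),P.mean(0).round(4))
for i in range(4):
    d=P[(i+1)%4]-P[i];print(np.hypot(*d).round(4),np.degrees(np.arctan2(d[1],d[0])).round(1)%90)
cc=f(191,168)
X,e=tri([(m,cc),(camera_model('side'),np.array([210+226.5/4-.5,285+72.5/4-.5])),(camera_model('top'),np.array([120+97.5/5-.5,200+223.5/5-.5]))]);print('tri',X.round(4),np.round(e,2))
print('small top',atz(m,f(222,542),.06))
s=robot.read_state();q=s['ee_rot'];print('tool x yaw',np.degrees(2*np.arctan2(q[2],q[1])), s['joint_positions'])
# fixture 1 hole check and axis from wrist
for n,p in(('h1',(646,345)),('a1',(706,276)),('p1',(773,252)),('h2',(777,358))):
    print(n,atz(m,((p[0]+.5)/1.5625-.5,(p[1]+.5)/1.5625-.5),{'h':.032,'a':.074,'p':.108}[n[0]]).round(4))
E
```

```text
[[0.481  0.278 ]
 [0.4954 0.27  ]
 [0.4884 0.2558]
 [0.4731 0.2632]] [0.4845 0.2667]
0.0165 61.2
0.0159 63.5
0.0169 64.19999999999999
0.0168 62.0
tri [0.485  0.2672 0.1053] [0.73 0.71 0.65]
small top [0.40777801 0.24387196 0.06      ]
tool x yaw 17.993879416087672 [ 0.2506846   0.07453732 -0.7851241   1.7733253   0.0555749   1.31651777
 -1.80382057]
h1 [0.4552 0.0135 0.032 ]
a1 [0.5247 0.0268 0.074 ]
p1 [0.5516 0.0206 0.108 ]
h2 [ 0.4789 -0.0991  0.032 ]
```

>>> arm_command --series "0 0 0.156 0.005 0.008 0 0.05;0 0 0.156 0.005 0.008 -0.02 0.05;0 0 0.156 0.005 0.008 -0.02 0.05;0 0 0.156 0.005 0.009 -0.02 0.05;0 0 0.156 0.005 0.009 -0.02 0.05;0 0 0 0 0 0 0.05;0 0 0 0 0 0 0.05;0 0 0 0 0 0 0.05"

```text
t: 14.8
eef_pos: [0.485, 0.2676, 0.1663]
ee_rot: [0.001, 0.854, 0.52, 0.001]
force: [0.4, 0.2, -1.3]
grip_width: 0.0497
grip_force: 0.0
```

```bash
python3 - <<'E'
from h import *
import pickle
P=[];
for i in range(3):
    m=camera_model('wrist');w=snapshot('wrist');s=robot.read_state();P.append(s['eef_pos'])
pickle.dump(m,open('w2.pkl','wb'));np.save('w2.npy',w)
q=s['ee_rot'];print(np.mean(P,0),np.std(P,0),np.degrees(2*np.arctan2(q[2],q[1])),q,proj(m,(.485,.267,.105)))
p=proj(m,(.485,.267,.105)).astype(int)
x,y=max(0,min(412,p[0]-50)),max(0,min(284,p[1]-50));print(x,y)
b=np.zeros((600,800,3),np.uint8);b[:,:600]=cv2.resize(w[y:y+100,x:x+100],(600,600),interpolation=cv2.INTER_CUBIC);b[:150,600:]=cv2.resize(w,(200,150));save('w2.png',b)
E
```

```text
[0.48477019 0.26784462 0.16616644] [9.72388887e-05 9.52893070e-05 1.05393479e-04] 62.724573770847385 [4.00198435e-04 8.53893369e-01 5.20447586e-01 5.13104852e-04] [261.1710738  216.65431899]
211 166
```

View pics/w2.png

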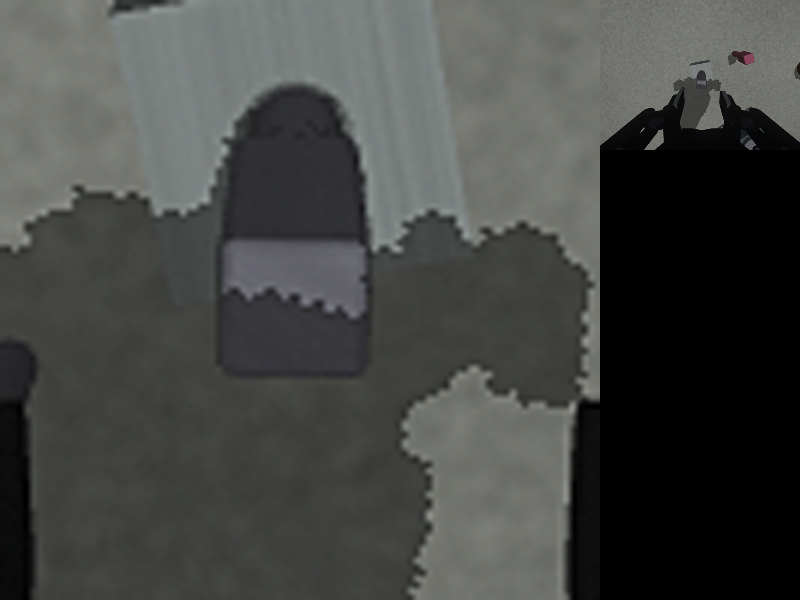

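The head is square to the jaws, with its top at crop (219–368, 240–375), centre (294,307).

```bash
python3 - <<'E'
from h import *
import pickle
m=pickle.load(open('w2.pkl','rb'));m1=pickle.load(open('w1.pkl','rb'))
c=np.array([211+294.5/6-.5,166+308/6-.5]);print(atz(m,c,.105))
print(tri([(m,c),(m1,np.array([195+191.5/6-.5,120+168.5/6-.5]))]))
# where TCP projects, at head top height under tool
print(proj(m,(.4848,.2678,.105)))
E
```

```text
[0.48393445 0.26739837 0.105     ]
(array([0.48392608, 0.266843  , 0.10345712]), [np.float64(0.3950518742912003), np.float64(0.3008059445996546)])
[260.40375029 215.84726202]
```

>>> arm_command --series "0 0 0 -0.0008 -0.0006 -0.02 0.05;0 0 0 0 0 -0.02 0.05;0 0 0 0 0 -0.02 0.05;0 0 0 0 0 -0.015 0.05;0 0 0 0 0 -0.006 0.05;0 0 0 0 0 0 0.05;0 0 0 0 0 0 0.01;0 0 0 0 0 0 0.01;0 0 0 0 0 0 0.01;0 0 0 0 0 0 0.01"

```text
t: 16.2
eef_pos: [0.4841, 0.2678, 0.0852]
ee_rot: [0.0, 0.854, 0.521, 0.001]
force: [-1.3, 0.2, 5.1]
grip_width: 0.0172
grip_force: 58.6
```

>>> arm_command --series "0 0 0 0 0 0 0.01;0 0 0 0 0 0 0.01"

```text
t: 16.45
eef_pos: [0.4841, 0.2678, 0.0851]
ee_rot: [0.0, 0.854, 0.521, 0.001]
force: [-0.7, -0.3, 5.5]
grip_width: 0.0171
grip_force: 58.7
```

Gripped, opening 17 mm. Lift gently first.

>>> arm_command --series "0 0 0 0 0 0.006 0.01;0 0 0 0 0 0.012 0.01;0 0 0 0 0 0.02 0.01;0 0 0 0 0 0.03 0.01;0 0 0 0 0 0.04 0.01;0 0 0 0 0 0.04 0.01;0 0 0 0 0 0 0.01"

```text
t: 17.32
eef_pos: [0.4849, 0.2689, 0.2369]
ee_rot: [0.001, 0.854, 0.521, 0.003]
force: [-0.5, -0.9, -0.8]
grip_width: 0.0172
grip_force: 59.0
```

>>> arm_command --series "0 0 -0.089 -0.004 -0.049 0 0.01;0 0 -0.089 -0.004 -0.049 0 0.01;0 0 -0.089 -0.004 -0.049 0 0.01;0 0 -0.089 -0.004 -0.049 0 0.01;0 0 -0.089 -0.004 -0.049 0 0.01;0 0 -0.089 -0.004 -0.049 0 0.01;0 0 -0.089 -0.004 -0.049 0 0.01;0 0 -0.089 -0.004 -0.049 0 0.01;0 0 -0.089 -0.004 -0.049 0 0.01;0 0 -0.087 -0.004 -0.048 0 0.01"

```text
t: 18.58
eef_pos: [0.4426, -0.2226, 0.232]
ee_rot: [-0.0, 0.995, 0.102, -0.001]
force: [1.1, 0.5, -1.2]
grip_width: 0.0176
grip_force: 58.9
```

>>> arm_command --series "0 0 0 0 0 -0.03 0.01;0 0 0 0 0 -0.02 0.01;0 0 0 0 0 0 0.01;0 0 0 0 0 0 0.01"

```text
t: 19.08
eef_pos: [0.4438, -0.2213, 0.183]
ee_rot: [0.0, 0.995, 0.104, 0.0]
force: [-0.1, -0.2, -1.4]
grip_width: 0.0173
grip_force: 59.0
```

```bash
python3 - <<'E'
from h import *
import pickle
m=camera_model('wrist');w=snapshot('wrist');s=robot.read_state()
pickle.dump(m,open('w3.pkl','wb'));np.save('w3.npy',w)
q=s['ee_rot'];print(s['eef_pos'],np.degrees(2*np.arctan2(q[2],q[1])),q,s['grip_width'])
p=proj(m,(.503,-.2085,.032)).astype(int);print(p,proj(m,s['eef_pos']+[0,0,-.075]))
x,y=max(0,min(412,p[0]-50)),max(0,min(309,p[1]-37));print(x,y)
b=np.zeros((600,800,3),np.uint8);b[:450,:600]=cv2.resize(w[y:y+75,x:x+100],(600,450),interpolation=cv2.INTER_CUBIC);b[450:,600:]=cv2.resize(w,(200,150));save('w3.png',b)
E
```

```text
[ 0.44404601 -0.22149331  0.18337293] 11.927370895001241 [4.39345719e-04 9.94587714e-01 1.03898082e-01 5.23967588e-04] 0.017745883515292143
[259 121] [260.62528495 209.04440086]
209 84
```

View pics/w3.png

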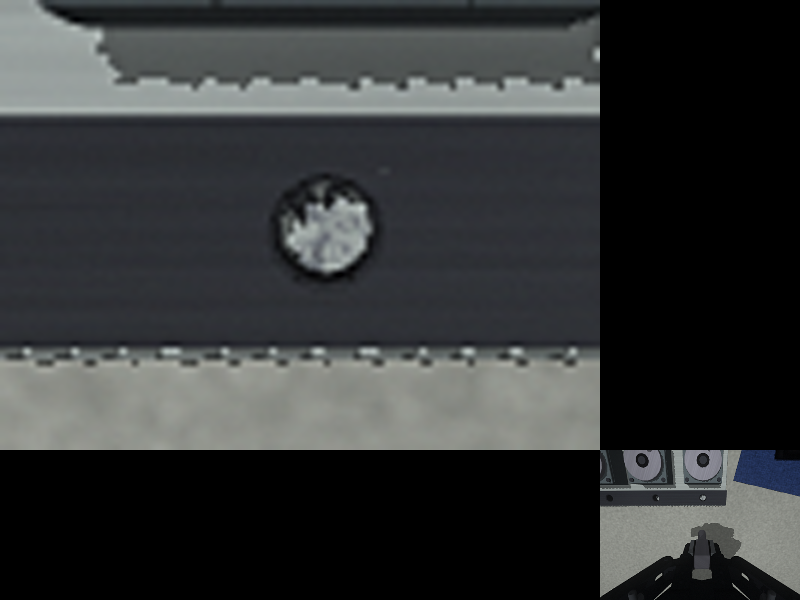

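The hole_3 mouth is centred at crop (326,228) with its ring spanning 272–380 horizontally.

```bash
python3 - <<'E'
from h import *
import pickle
m=pickle.load(open('w3.pkl','rb'));c=np.array([209+326.5/6-.5,84+228.5/6-.5])
h=atz(m,c,.032);print(h)
l=[atz(m,(209+(x+.5)/6-.5,c[1]),.032) for x in(272,380)];print('dia',np.linalg.norm(l[0]-l[1]))
S=camera_model('side');T=camera_model('top')
print(tri([(m,c),(S,np.array([244+249.5/5-.5,162+159.5/5-.5])),(T,np.array([203+630.5/6-.5,183+272.5/6-.5]))]))
w=np.load('w3.npy')
for r in range(185,225,5): print(r,w[r,238:284].mean(1).astype(int))
E
```

```text
[ 0.50318599 -0.21142304  0.032     ]
dia 0.017161526802282855
(array([ 0.50311938, -0.20977341,  0.03176266]), [np.float64(1.736103930114384), np.float64(0.2235688506510084), np.float64(0.6625402112663297)])
185 [148 147 146 144 141 140 137 140 140 143 143 145 147 147 144 140 136 139
 142 148 150 154 151 148 144 143 144 145 149 147 148 144 145 143 148 150
 149 143 140 138 138 140 142 144 146 145]
190 [146 142 140 136 137 138 140 139 136 136 135 135 136 137 140 144 150 154
 153 151 145 143 139 143 145 148 157  79  73  78  80  82  85  84  83  84
  84  84  84  83  81  79  78  78  78  76]
195 [142 143 145 147 147 149 149 149 148 146 146 148  75  69  73  76  71 144
 145 140 139 146  78  77  78  80  81  80  80  79  81  82  81  83  84  83
  84  82  83  82  81  79  80  79  79  79]
200 [78 79 80 81 81 81 81 82 81 81 81 79 82 82 82 83 82 81 83 82 83 81 80 80
 80 78 79 82 84 83 82 79 79 80 81 80 78 79 81 81 80 80 81 82 83 82]
205 [83 84 85 85 84 83 81 81 81 80 81 81 81 82 84 86 85 72 56 56 59 58 60 58
 58 56 54 50 62 79 81 79 80 78 78 76 77 76 74 76 78 80 82 81 78 79]
210 [85 83 81 80 82 81 82 83 83 85 84 82 82 71 54 56 60 59 60 61 60 60 58 58
 57 56 56 55 54 48 46 39 87 86 85 85 84 84 82 82 79 77 77 79 82 84]
215 [82 80 79 81 79 81 80 82 84 83 83 85 90 56 45 46 60 60 59 60 59 59 58 57
 56 58 49 50 50 50 47 45 59 85 82 83 84 84 85 84 85 87 84 82 83 84]
220 [ 85  82  79  76  78  75  74  72 153 156 159 162 131  46  43  48  49  48
  59  60  60  50  50  50  50  50  49  48  50  48  48  45  40  78  77  74
  76  77  75  75  76  77  77  77  78  80]
```

Pin-tip pixel (~260.6, 209.3) matches its prediction, so the wrist measurement is trusted: hole_3 is at (.5032, -.2114). Move above it.

>>> arm_command --series "0 0 0 0.02 0.003 0 0.01;0 0 0 0.02 0.004 0 0.01;0 0 0 0.0194 0.003 0 0.01;0 0 0 0 0 -0.03 0.01;0 0 0 0 0 -0.025 0.01;0 0 0 0 0 -0.01 0.01;0 0 0 0 0 0 0.01;0 0 0 0 0 0 0.01;0 0 0 0 0 0 0.01"

```text
t: 20.25
eef_pos: [0.5037, -0.2118, 0.1185]
ee_rot: [0.001, 0.995, 0.104, 0.001]
force: [-0.3, -0.4, -1.3]
grip_width: 0.0173
grip_force: 59.0
```

```bash
python3 - <<'E'
from h import *
import pickle
m=camera_model('wrist');w=snapshot('wrist');s=robot.read_state();np.save('w4.npy',w);pickle.dump(m,open('w4.pkl','wb'))
q=s['ee_rot'];print(s['eef_pos'],q,s['force'])
R=cv2.Rodrigues(np.zeros(3))[0]
print('tip px',proj(m,s['eef_pos']-[0,0,.075]),'hole',proj(m,(.5032,-.2114,.032)))
for r in range(150,215,4): print(r,w[r,240:284].mean(1).astype(int))
E
```

```text
[ 0.50352376 -0.21175196  0.11831838] [5.38833082e-04 9.94611753e-01 1.03666334e-01 6.79772406e-04] [ 0.17763058 -0.26719088 -1.33482272]
tip px [260.18126891 209.29550626] hole [259.65565662 204.52233061]
150 [151 155 156 154 154 151 153 156 155 155 153 154 152 156 157 159 158 153
 152 156 153 152 149 150 152 155 162 164 163 156 153 150 155 161 159 158
 152 150 152 154 157 156 156 155]
154 [155 155 154 151 151 153 155 154 154 153 152 152 156 158 159 156 151 153
 155 151 151 147 149 151 157 161 161 158 154 151 149 156 159 157 155 150
 150 150 155 156 155 151 150 153]
158 [152 153 150 151 153 154 153 152 152 151 152 156 157 159 153 151 152 152
 151 150 148 149 152 158 160 160 156 152 147 150 157 158 156 152 149 149
 151 155 155 153 151 149 153 155]
162 [151 149 150 152 152 153 150 149 149 151 154 157 155 152 150 152 150 150
 146 148 149 152 160 160 158 153 149 146 152 158 156 155 151 149 148 152
 155 152 151 149 150 153 156 159]
166 [148 150 151 151 152 151 150 148 151 155 156 154 150 151 152 148 148 144
 148 147 154 158 158 156 150 149 146 152 156 155 152 147 148 150 152 152
 151 148
[... 1128 characters left out ...]
7  59  58  49  13 115 197 155 157 116
 105 139  54  26  30  31  30  34  38  45  54  59  59  58  58  58  60  58
  58  57  57  58  58  57  57  59]
202 [57 57 57 56 58 57 57 59 61 30 36 23 25 32 24 42 45 30 32 32 34 35 34 33
 31 72 79 28 20 47 52 60 60 60 62 33 30 61 63 64 36 34 34 35]
206 [58 56 56 56 56 56 57 56 51 44 34 24 24 21 58 75 72 72 72 71 70 69 69 66
 66 66 67 44 23 24 30 33 33 34 34 35 34 34 33 34 34 34 35 34]
210 [55 55 55 54 55 56 56 57 58 51 48 38 68 68 70 71 71 71 70 70 70 67 68 67
 65 63 63 60 56 57 33 33 33 33 35 33 34 34 33 35 33 33 35 33]
214 [32 29 58 61 33 32 35 35 34 33 31 48 55 54 71 71 71 71 70 70 69 68 69 66
 66 65 62 61 57 57 44 35 35 35 35 35 34 35 36 34 35 35 35 35]
```

Fine-tune about 0.6 mm in +y, then lower gently.

>>> arm_command --series "0 0 0 0 0.0006 0 0.01;0 0 0 0 0 -0.004 0.01;0 0 0 0 0 -0.004 0.01;0 0 0 0 0 -0.0015 0.01;0 0 0 0 0 -0.0015 0.01;0 0 0 0 0 -0.001 0.01;0 0 0 0 0 0 0.01"

```text
t: 21.18
eef_pos: [0.5029, -0.2109, 0.1053]
ee_rot: [-0.0, 0.995, 0.104, -0.0]
force: [-0.7, -0.2, -1.3]
grip_width: 0.0168
grip_force: 59.0
```

>>> arm_command --series "0 0 0 0 0 -0.001 0.01;0 0 0 0 0 -0.001 0.01;0 0 0 0 0 0 0.01"

```text
t: 21.55
eef_pos: [0.5029, -0.2108, 0.1033]
ee_rot: [0.0, 0.995, 0.104, -0.0]
force: [-0.5, 0.4, -0.3]
grip_width: 0.0174
grip_force: 59.0
```

>>> arm_command --series "0 0 0 0 0 -0.001 0.01;0 0 0 0 0 -0.001 0.01;0 0 0 0 0 0 0.01"

```text
t: 21.92
eef_pos: [0.5029, -0.2108, 0.1012]
ee_rot: [-0.0, 0.995, 0.104, -0.0]
force: [0.4, -0.1, -0.9]
grip_width: 0.0174
grip_force: 59.0
```

>>> arm_command --series "0 0 0 0 0 -0.001 0.01;0 0 0 0 0 -0.001 0.01;0 0 0 0 0 0 0.01"

```text
t: 22.3
eef_pos: [0.5029, -0.2109, 0.0992]
ee_rot: [-0.0, 0.995, 0.104, -0.0]
force: [-0.2, 0.3, -1.3]
grip_width: 0.017
grip_force: 59.0
```

>>> arm_command --series "0 0 0 0 0 -0.002 0.01;0 0 0 0 0 -0.002 0.01;0 0 0 0 0 -0.002 0.01;0 0 0 0 0 -0.002 0.01;0 0 0 0 0 -0.002 0.01;0 0 0 0 0 -0.001 0.01;0 0 0 0 0 0 0.01"

```text
t: 23.18
eef_pos: [0.5029, -0.2109, 0.0883]
ee_rot: [-0.0, 0.995, 0.104, -0.0]
force: [0.4, 1.1, -1.2]
grip_width: 0.0174
grip_force: 59.0
```

>>> arm_command --series "0 0 0 0 0 -0.001 0.01;0 0 0 0 0 -0.001 0.01;0 0 0 0 0 -0.0005 0.01;0 0 0 0 0 0 0.01"

```text
t: 23.68
eef_pos: [0.5029, -0.2109, 0.0858]
ee_rot: [0.0, 0.995, 0.104, -0.0]
force: [0.2, -0.5, -0.8]
grip_width: 0.0174
grip_force: 59.0
```

>>> arm_command --series "0 0 0 0 0 -0.0005 0.01;0 0 0 0 0 0 0.01"

```text
t: 23.92
eef_pos: [0.5029, -0.2109, 0.0853]
ee_rot: [0.0, 0.995, 0.104, -0.0]
force: [0.5, 0.6, -0.3]
grip_width: 0.0177
grip_force: 59.0
```

>>> arm_command --series "0 0 0 0 0 -0.0005 0.01;0 0 0 0 0 0 0.01"

```text
t: 24.18
eef_pos: [0.5031, -0.2109, 0.0852]
ee_rot: [0.0, 0.995, 0.104, 0.0]
force: [-1.5, -0.3, 2.0]
grip_width: 0.0169
grip_force: 59.3
```

>>> arm_command --series "0 0 0 0 0 -0.0005 0.01;0 0 0 0 0 0 0.01"

```text
t: 24.42
eef_pos: [0.5031, -0.2109, 0.0851]
ee_rot: [0.0, 0.995, 0.104, 0.0]
force: [-2.3, 0.7, 6.1]
grip_width: 0.0172
grip_force: 59.9
```

The pin has bottomed at TCP .0851, the same height as in the block, with 6 N contact. Release and lift away.

>>> arm_command --series "0 0 0 0 0 0.0005 0.01;0 0 0 0 0 0 0.02;0 0 0 0 0 0 0.025;0 0 0 0 0 0 0.035;0 0 0 0 0 0 0.045;0 0 0 0 0 0 0.045;0 0 0 0 0 0 0.045"

```text
t: 25.3
eef_pos: [0.503, -0.2109, 0.0849]
ee_rot: [0.0, 0.995, 0.104, 0.0]
force: [-0.1, 0.6, -0.0]
grip_width: 0.0454
grip_force: 0.0
```

>>> arm_command --series "0 0 0 0 0 0.01 0.045;0 0 0 0 0 0.03 0.045;0 0 0 0 0 0.05 0.045;0 0 0 0 0 0.03 0.045;0 0 0 -0.02 -0.03 0.02 0.045;0 0 0 -0.04 -0.045 0 0.045;0 0 0 -0.04 -0.045 0 0.045;0 0 0 -0.04 -0.045 0 0.045;0 0 0 0 0 0 0.045"

```text
t: 26.42
eef_pos: [0.3585, -0.3804, 0.2255]
ee_rot: [0.001, 0.995, 0.099, -0.001]
force: [1.0, 0.0, -0.6]
grip_width: 0.0447
grip_force: 0.0
```

```bash
python3 - <<'E'
from h import *
r=robot.read_state();print(r['eef_pos'],r['force'],r['grip_width'],r['t'])
s=snapshot('side');t=snapshot('top')
S=camera_model('side');T=camera_model('top')
print('head top pred',proj(S,(.5032,-.211,.105)),proj(T,(.5032,-.211,.105)))
b=np.zeros((600,800,3),np.uint8)
b[:,:400]=cv2.resize(s[132:282,234:334],(400,600),interpolation=cv2.INTER_CUBIC)
b[:300,400:]=cv2.resize(t[180:270,210:330],(400,300),interpolation=cv2.INTER_CUBIC)
b[300:,400:]=cv2.resize(s,(400,300))
save('end.png',b)
E
```

```text
[ 0.35845953 -0.38043098  0.22554781] [ 1.04633156  0.04382923 -0.57442218] 0.04468995998609652 26.425
head top pred [295.26407561 173.29070695] [311.96419158 224.95194249]
```

View pics/end.png

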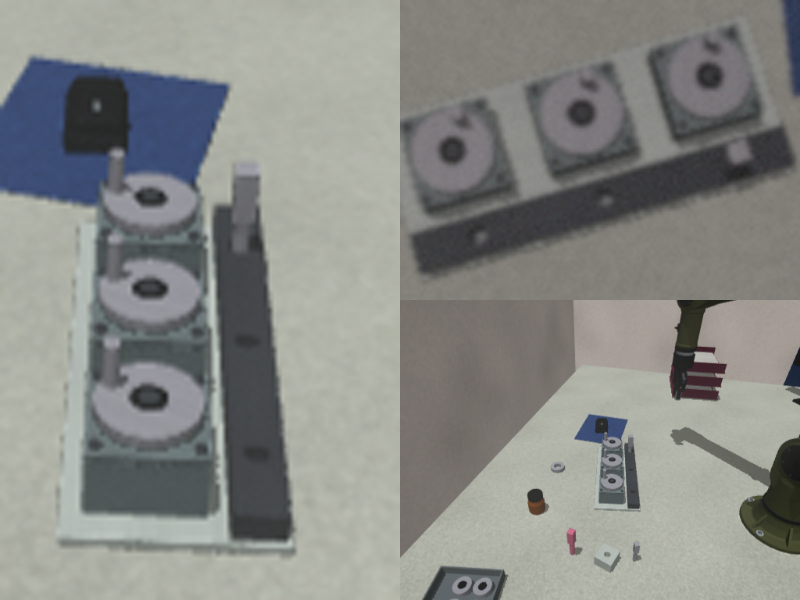

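The final view shows the pin upright in hole 3, head top at crop (246,166), which is the predicted place; bystanders are unmoved. A quick check of the turned angles comes before handing in.

```bash
python3 - <<'E'
from h import *
S=camera_model('side')
f=lambda p:np.array([234+(p[0]+.5)/4-.5,132+(p[1]+.5)/4-.5])
ok=True
for n,p,a,s in((3,(117,151),(150,197),-115),(2,(113,237),(150,288),-141),(1,(111,340),(149,397),-146)):
    d=(atz(S,f(p),.108)-atz(S,f(a),.074))[:2];e=np.degrees(np.arctan2(d[1],d[0]));print(n,e,np.hypot(*d),'turned',e-s); ok&=e-s>100
if ok: print(ticket.hand_in())
E
```

```text
3 -7.934034228549236 0.02821070960768375 turned 107.06596577145076
2 -11.17473998384178 0.029563983964989007 turned 129.8252600161582
1 -16.211104386640518 0.028884834777257364 turned 129.78889561335947
the job is handed in; nothing more can be done
None
```

The right-hand bearing (hub 3) is the one that drags. The marker pin is fully home, upright and released in hole_3. All three faceplates were turned at least 107°, nothing else was moved, and the job is handed in; no verdict came back.

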